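# Set the stop bracket to the gauge block and clamp it

### The job

On the setting fixture, gently slide the slotted yellow stop bracket along its studs towards the blue anvil, into the red-marked zone, until the white ceramic gauge block is lightly nipped between the bracket and the anvil's brass pad with no gap on either side: the block is fragile and must not be squeezed hard. Then tighten the bracket by turning the orange clamp lever clockwise (seen from above) as far as it goes, so that the block stays nipped, and leave the things around alone.

Things in the scene. Friction and masses are not known exactly. Their poses are not given: they have to be found in the camera images.
- base: fixed setting fixture: dark steel plate, origin on its underside; spans x -75 to 75, y -160 to 150, top at z 16 mm. +y is the sliding direction, to the blue anvil; -x is the side nearer the robot. Two 10 mm studs at (-35,0) with orange lever and brass washer, and (35,0) with a plain bolt, top 38 mm over the table. Red bands, y 50 to 68, at its edges mark where the bracket's front edge ends up.
- anvil_face (a point): middle of the flat face (base y = 110, x = 0, 34 mm over the table) of the blue anvil, a fixed block 60 wide, 34 thick, 50 mm tall on the plate; axes as the base's, +y into the anvil. From this point a brass pad, 22 mm across, on a stiff screw stands out towards -y by 2 to 20 mm, set differently each time and not measured: the block seats on this pad, so find it by feel.
- bracket: loose yellow bracket, 0.36 to 0.6 kg, foot 110 x 110 x 8 mm flat on the plate, two slots along y (15 wide, 74 long) over the studs; held down by their heads; slides with 1 to 5 N until clamped. Origin: centre of the foot's underside; axes as the base's, up to 2 deg of play. It starts 13 to 46 mm short of its place.
- bracket_face (a point): middle of the front face (bracket y = 55, z = 18 mm) of the bracket's stop wall, which meets the gauge block; the wall is 40 wide, 12 thick, top 54 mm over the foot's underside; axes as the bracket's
- bracket_tab (a point): middle of the rear face (bracket y = -55, z = 30 mm) of the bracket's push tab: an upright tab 44 wide in x, 8 thick, top 44 mm over the foot's underside, rear painted black; push it towards +y
- gauge: white ceramic gauge block, loose, 0.25 kg, 30 (x) x 40 (y, gauge length) x 36 mm tall, standing on the plate between bracket and pad, touching neither, up to 2 deg askew. Origin: centre of its underside. Slides with 1 to 2 N. Fragile: squeeze below 13 N; a nip of 4 to 9 N, beyond the force that slides the bracket, is right.
- lever (a joint): orange clamp lever's angle in rad: grows clockwise from above; starts at 0 to 0.35, hard stop at 1.6, which is tight. Stays where left; needs about 0.3 N m throughout (5 N at 60 mm from the axis). Beyond about 0.85 it drives the washer onto the bracket.
- stud (a point): point on the lever's vertical turning axis at the height of the arm's middle, 55 mm over the table; axes as the base's
- lever_tip (a point): centre of the 19 mm ball at the lever's end, 83 mm from the turning axis, 55 mm over the table. The arm is a level round bar 12 mm thick from the hub (22 mm across, top 60 mm over the table). At joint 0 it points along the base's (-x, -y) diagonal, at 1.6 about along (-x, +y).
- washer: brass pressure washer, 27 mm across, 4 mm thick, under the lever; goes down 1.5 mm per rad of the lever. Origin: centre of its underside.
- short_gauge: bystander: small white ceramic block 24 x 20 x 30 mm standing on the plate's far rear corner; origin at the centre of its underside
- thumb_nut: bystander: brass nut 20 mm across, 14 mm tall, on the plate's far corner beside the anvil; origin at the centre of its underside
- screwdriver: bystander: screwdriver 160 mm long lying on the table to the left; origin at the middle of its underside
- cup: bystander: grey plastic cup 70 mm across, 80 mm tall, to the right; origin at the centre of its underside
There are look-alikes about, which are no part of the job. Of the things shaped like the bracket, the yellow one is meant. Leave any pink look-alike of the gauge alone.

How it is judged (in metres and radians):
On the way, in this order (a step that is already met when the one before it is completed fails the run):
1. the gauge block is pushed home on the pad and nipped: the bracket presses on it with over 3 N, more than its own friction can resist, while the lever is still loose (contact force between bracket and gauge above 3 N and y of gauge in the frame of anvil_face above -0.0412 m and value of joint lever below 0.6 rad), for 0.1 s.
2. the lever is turned to its stop and the washer clamps the bracket (over 10 N) (value of joint lever above 1.5 rad and contact force between washer and bracket above 10 N), for 0.2 s.
At the end, for the whole second after the job is handed in: Block upright between pad and bracket, within 15 mm of the anvil's middle, its centre 20 to 41.2 mm from the anvil face; bracket face on the block with at most 1.2 mm of gap; lever beyond 1.5 rad, washer pressing the bracket with over 10 N; all at rest (all of step 2 and y of bracket_face in the frame of gauge between -0.0212 and -0.0185 m and y of gauge in the frame of anvil_face between -0.0412 and -0.02 m and x of gauge in the frame of anvil_face between -0.015 and 0.015 m and angle between gauge's own z axis and vertical below 0.06 rad and linear speed of each of bracket, gauge below 0.01 m/s); the robot touches nothing.
It fails at once if the gauge block is squeezed by the bracket with more than 13 N (contact force between bracket and gauge above 13 N).
It fails at once if a bystander is moved by more than 12 mm (distance of any of short_gauge, thumb_nut, screwdriver, cup from where it was at the start of the episode above 0.012 m).
It also fails if it takes over 72 s, if anything falls off the work surface, if the arm or the gripper's body presses on something with over 40 N, if the wrist force passes 120 N, or if a joint passes its speed limit or range.

### The arm

A 6-joint arm with a two-finger parallel gripper is mounted at the origin on the work surface. World frame = base frame: x ahead of the robot, y to its left, z up, the work surface at z = 0. Lengths are in mm, angles in degrees, forces in N, time in s.
With the tool pointing down it reaches from about 350 to 850 mm from the base axis. Payload 8.1 kg.
Tool frame: the origin (TCP) lies where the fingers leave the gripper's body, on its centre line; the fingertips stand 73 mm ahead of it and the grasp point (between the pads) lies 54 mm ahead of it; z points along the fingers, y is the line along which they close (so a half turn about z gives the same grasp; the last joint's range is limited). The gripper opens to 85 mm and grips with 20 to 120 N. Pads are 22 mm wide; open, the fingers measure 114 mm over their backs; the gripper's body (76 mm by 85 mm) begins 54 mm behind the grasp point. The pads swing forward as they close: fully open they stand 13 mm farther back than shut.
Start: joints at [71.081, 7.471, 85.268, -0, 87.261, -4.893], TCP at [145.395, 582.122, 303.892] pointing down, gripper open.
Joint ranges: [-169.43, 169.43], [-51.17, 129.36], [1.28, 143.12], [-76.62, 256.62], [0, 156.53], [-152.29, 152.29]. Speed limits (degrees/s): [136.94, 136.94, 159.86, 180, 180, 180].

### API

Orientations are given as [roll, pitch, yaw] about the fixed x, y, z axes, in that order (R = Rz(yaw) Ry(pitch) Rx(roll)).
In Python, from bench import sense, optics, r gives the robot as it stands.
- The arm moves only by the tool servo_tool, never from a script. Its argument "plan" is a list that holds one entry, the list of rows, each a list of 5 numbers: the shift along the world's x, y, z in m, then the turn about the world's z in degrees, then the finger opening in m, from 0 to 0.0854. A call has 1 to 10 rows; each row shifts and turns the commanded pose from where the row before left it; what a row does not reach is not made up. A row lasts 1/10 s, in which the tool goes at most 50 mm and 8.59 degrees, less where a joint would pass 70% of its speed; a pose out of reach is approached as far as the arm can. A call is refused whole if a number of a shift passes 0.05 or a number of a turn 8.59, either way. A call with a gripper value outside its range is refused whole. The fingers move at their own pace and stop on an object; "force" is the grip in N (left out, the last holds). Time passes only in rows, so rows that do not move let the fingers close. It gives the time, the measured TCP pose, the force, the opening and the grip force at its end, in the units of the state.
- sense(): the state, without advancing time (a new reading comes with each control period).
- optics.snapshot(name): name is "scene" or "top"; returns a dict with "frame" (480x640x3 uint8, blue, green, red), "fx", "fy", "cx", "cy" (pixels), "dist_coeffs" ([k1, k2, p1, p2, k3] as OpenCV has them; the pictures are not rectified), "cam_to_world" (4x4, takes a point from camera to world coordinates). Camera axes: x right, y down, z forward; pixel columns grow to the right and rows downward; lengths in mm; the calibration is good to about 2 mm. A picture is of the moment at which its call begins. There is no depth.
- r.hand_in(): hands the job in; it is judged then, once.
The state is a dict: "time": time; "joint_pos": joint angles; "qd": joint speeds; "joint_efforts": joint torques, N m; "tool_pos": TCP position; "tcp_rot": TCP orientation; "ft_force": force on the tool from outside, world axes, zero at the start; "wrist_torque": the same for the moment, N m; "finger_gap": finger opening in mm; "grip_force": force on a finger pad.
Only numpy, scipy, OpenCV 4.12 (cv2) and the standard library are available. Lean on these libraries where they do the work, as an engineer would, in place of code of your own. Each camera call takes 0.05 s, during which the arm holds its last target. There are 200 camera calls.

## Working session

There is one attempt and no reset: what is moved stays moved. The work goes in short steps, Python scripts to look and compute and a tool call to move; the robot and the scene stay as the last step left them, time stands still between calls to the robot, and variables do not carry over. Pictures are saved under pics/ and viewed, at most 10 in all, crops included, and the job is handed in when it is done.

Besides the shell and the picture viewer there is one more tool, called after "Call:" by a JSON object that holds its "fn" and its "kwargs". servo_tool: Moves the arm, as the interface text tells. Its arguments: {"type":"object","properties":{"plan":{"type":"array"},"force":{"type":"number"}},"required":["plan"]}

```bash
mkdir -p pics; ls
python3 - <<'E'
from bench import sense, optics, r
import cv2
print(sense())
for n in("scene","top"):
    s=optics.snapshot(n); cv2.imwrite(f"pics/{n}0.png",s["frame"]); print(n,s["fx"],s["fy"],s["cx"],s["cy"],s["dist_coeffs"],s["cam_to_world"])
E
```

```text
pics
{'time': 0.0, 'joint_pos': array([ 7.10811330e+01,  7.51340803e+00,  8.53301920e+01,  3.02670997e-03,
        8.72633052e+01, -4.89421331e+00]), 'qd': array([ 0.05973806, -0.09411658, -0.04879098, -0.00738336,  0.04531695,
       -0.00968772]), 'joint_efforts': array([ 4.94952637e-04, -5.69352686e+01, -5.00587785e+01,  1.90986480e-04,
        1.35661731e-02, -3.34254344e-05]), 'tool_pos': array([145.23927905, 581.71450052, 302.85330308]), 'tcp_rot': array([-1.79893742e+02, -1.21327146e-02,  1.65975188e+02]), 'ft_force': array([-0.05011332, -0.40123716, -0.60008856]), 'wrist_torque': array([-0.01710683,  0.02879662, -0.02210446]), 'grip_force': 0.0, 'finger_gap': 85.8474893242754}
scene 506.07884473496557 506.07884473496557 316.15374244122046 234.68363885470725 [-0.0773835  0.         0.         0.         0.       ] [[ 1.99577161e-01  5.36358567e-01 -8.20053928e-01  1.41264458e+03]
 [ 9.79591009e-01 -8.88121202e-02  1.80316009e-01 -1.90951500e+02]
 [ 2.38833080e-02 -8.39304411e-01 -5.43136900e-01  6.70722482e+02]
 [ 0.00000000e+00  0.00000000e+00  0.00000000e+00  1.00000000e+00]]
top 531.0154088939826 531.0154088939826 316.3635841536218 236.52023105473845 [0.02089842 0.         0.         0.         0.        ] [[-9.93729637e-03 -9.96947845e-01  7.74354200e-02  4.43722363e+02]
 [-9.99914885e-01  1.05618168e-02  7.65967284e-03  1.46358041e+01]
 [-8.45415306e-03 -7.73527126e-02 -9.96967946e-01  1.27834397e+03]
 [ 0.00000000e+00  0.00000000e+00  0.00000000e+00  1.00000000e+00]]
```

View pics/scene0.png

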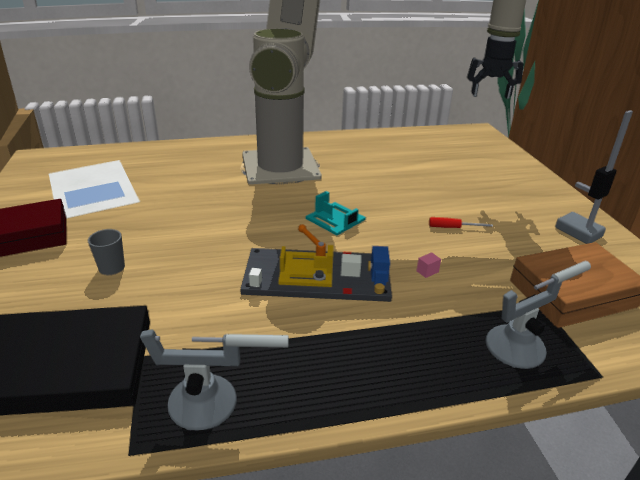

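View pics/top0.png

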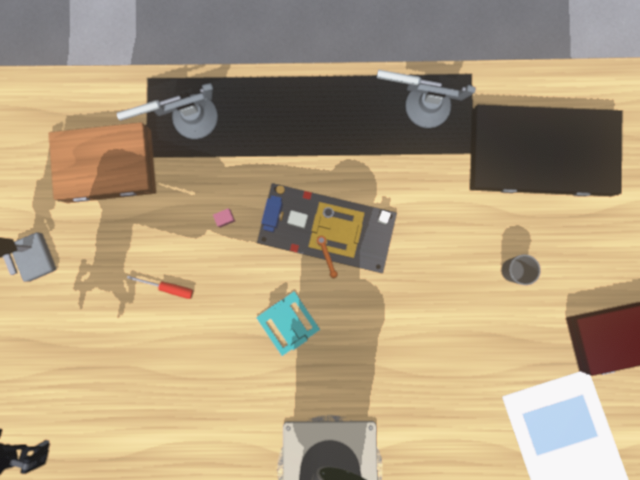

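Scene: the yellow bracket is at scene (306,265) / top (337,230), with the teal look-alike at top (288,322). The white gauge is at top (297,219), with the pink look-alike at (223,217). The other white block, at top (385,217), is short_gauge. I choose the yellow bracket and the white gauge beside the blue anvil (271,212), and check that in a close crop.

```bash
cat > h.py <<'E'
import numpy as np, cv2
from bench import sense, optics, r
def snap(n): return optics.snapshot(n)
def cast(s,px,z):
    K=np.array([[s["fx"],0,s["cx"]],[0,s["fy"],s["cy"]],[0,0,1]])
    p=cv2.undistortPoints(np.array(px,float).reshape(-1,1,2),K,np.array(s["dist_coeffs"]))[:,0]
    T=s["cam_to_world"]; d=np.c_[p,np.ones(len(p))]@T[:3,:3].T; o=T[:3,3]
    return o+d*((z-o[2])/d[:,2])[:,None]
def proj(s,P):
    T=np.linalg.inv(s["cam_to_world"]); K=np.array([[s["fx"],0,s["cx"]],[0,s["fy"],s["cy"]],[0,0,1]])
    return cv2.projectPoints(np.array(P,float).reshape(-1,1,3),cv2.Rodrigues(T[:3,:3])[0],T[:3,3],K,np.array(s["dist_coeffs"]))[0][:,0]
E
python3 - <<'E'
from h import *
s=snap("top"); f=s["frame"]; hsv=cv2.cvtColor(f,cv2.COLOR_BGR2HSV)
roi=np.zeros(f.shape[:2],np.uint8); roi[175:285,245:405]=255
def comp(name,lo,hi,z):
    m=cv2.inRange(hsv,lo,hi)&roi
    n,l,st,c=cv2.connectedComponentsWithStats(m)
    for i in range(1,n):
        if st[i,4]>12:
            ct=np.argwhere(l==i)[:,::-1].astype(np.float32); q=cv2.boxPoints(cv2.minAreaRect(ct))
            print(name,st[i,4],c[i].round(1),cast(s,[c[i]],z)[0,:2].round(1),cast(s,q,z)[:,:2].round(0).tolist())
comp("plate",(0,0,0),(180,90,95),16)
comp("red",(0,150,80),(4,255,255),16);comp("orange",(5,180,100),(15,255,255),55)
comp("yellow",(20,150,90),(32,255,255),24);comp("blue",(105,120,50),(130,255,255),66);comp("white",(0,0,170),(180,40,255),50)
cv2.imwrite("pics/c1.png",cv2.resize(f[170:290,240:410],None,fx=4.7,fy=4.7,interpolation=cv2.INTER_CUBIC))
E
```

```text
plate 2753 [307.1 223.7] [572.6  46.2] [[529.0, 165.0], [671.0, 131.0], [610.0, -112.0], [469.0, -76.0]]
plate 28 [327.7 211.7] [601.1  -3.3] [[608.0, 3.0], [607.0, -9.0], [595.0, -9.0], [596.0, 3.0]]
plate 74 [342.6 215.8] [590.8 -38.9] [[592.0, -17.0], [601.0, -19.0], [589.0, -62.0], [580.0, -59.0]]
plate 75 [336.2 244.5] [522.3 -22.8] [[523.0, -1.0], [532.0, -3.0], [522.0, -45.0], [513.0, -43.0]]
plate 23 [378.  266.2] [ 469.7 -121.1] [[475.0, -116.0], [475.0, -126.0], [465.0, -126.0], [465.0, -116.0]]
red 35 [306.8 194.8] [642.4  46.3] [[638.0, 55.0], [651.0, 51.0], [646.0, 38.0], [633.0, 42.0]]
red 35 [293.9 247.7] [515.7  78.1] [[512.0, 87.0], [525.0, 83.0], [520.0, 70.0], [507.0, 74.0]]
yellow 1408 [337.4 229.7] [556.9 -25.7] [[520.0, 43.0], [623.0, 17.0], [595.0, -89.0], [493.0, -62.0]]
blue 176 [273.3 206.1] [609.3 122.4] [[586.0, 144.0], [633.0, 130.0], [626.0, 105.0], [579.0, 119.0]]
white 211 [297.  218.5] [581.6  68.7] [[573.0, 91.0], [601.0, 84.0], [590.0, 46.0], [562.0, 54.0]]
white 106 [384.2 216.6] [ 583.9 -134. ] [[575.0, -119.0], [600.0, -129.0], [592.0, -149.0], [567.0, -139.0]]
```

View pics/c1.png

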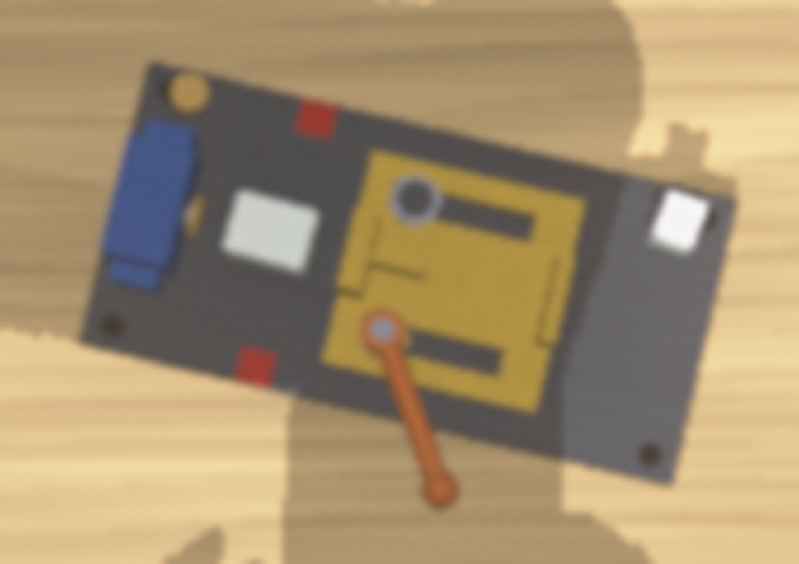

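The crop confirms the yellow slotted bracket at (450,280), the white gauge at (270,230), the brass pad at (193,215), the lever hub at (382,330) and the ball at (438,489). Next I work out the base frame and the lever angle, and begin the approach with the gripper closing.

```bash
cat >> h.py <<'E'
A=np.radians(-14.1); X=np.array([np.cos(A),np.sin(A)]); Y=np.array([-X[1],X[0]]); O=np.array([564.7,5.0])
def tob(p): d=np.atleast_2d(p)[:,:2]-O; return np.c_[d@X,d@Y]
def tow(b): b=np.atleast_2d(b); return O+b[:,:1]*X+b[:,1:]*Y
E
python3 - <<'E'
from h import *
s=snap("top")
for n,p,z in [("hub",(321.3,240.2),62),("tip",(333.2,274.),55),("bolt",(328.5,212.6),38),("gauge",(297,218.5),52),("pad",(281,215.7),34)]:
    print(n,tob(cast(s,[p],z)).round(1))
h=tob(cast(s,[(321.3,240.2)],62))[0];t=tob(cast(s,[(333.2,274.)],55))[0]
d=t-h; print(np.hypot(*d), np.degrees(np.arctan2(d[1],d[0])), "pre", tow([0,-110]))
E
```

```text
hub [[-35.9  -1.1]]
tip [[-104.8  -45.7]]
bolt [[32.9 -2. ]]
gauge [[ 0.7 65.8]]
pad [[  0.2 105.3]]
82.03209289682157 -147.04158574311987 pre [[ 537.9023487  -101.68592168]]
```

Call:
{"fn": "servo_tool", "kwargs": {"plan": [[[0.02,-0.035,0,-8.5,0],[0.02,-0.035,0,-8.5,0],[0.02,-0.035,0,-8.5,0],[0.02,-0.035,0,-8.5,0],[0.02,-0.035,0,-8.5,0],[0.02,-0.035,0,-8.5,0],[0.02,-0.035,0,-8.5,0],[0.02,-0.035,0,-8.5,0],[0.02,-0.035,0,-8.5,0],[0.02,-0.035,0,-8.5,0]]]}}

```text
time: 1.2
tool_pos: [345.8, 230.6, 303.9]
tcp_rot: [180.0, -0.0, 80.6]
ft_force: [0.8, 0.5, -0.5]
finger_gap: 0.1
grip_force: 0.0
```

Call:
{"fn": "servo_tool", "kwargs": {"plan": [[[0.0192,-0.0333,0,-4.7,0],[0.0192,-0.0333,0,0,0],[0.0192,-0.0333,0,0,0],[0.0192,-0.0333,0,0,0],[0.0192,-0.0333,0,0,0],[0.0192,-0.0333,-0.02,0,0],[0.0192,-0.0333,-0.02,0,0],[0.0192,-0.0333,-0.02,0,0],[0.0192,-0.0333,-0.02,0,0],[0.0192,-0.0333,-0.02,0,0]]]}}

```text
time: 2.2
tool_pos: [537.8, -102.4, 202.9]
tcp_rot: [-180.0, -0.0, 76.3]
ft_force: [0.4, -0.1, 0.9]
finger_gap: -0.0
grip_force: 0.0
```

Call:
{"fn": "servo_tool", "kwargs": {"plan": [[[0,0,-0.03,0,0],[0,0,-0.03,0,0],[0,0,0,0,0]]]}}

```text
time: 2.5
tool_pos: [534.1, -100.4, 138.8]
tcp_rot: [-179.5, -0.0, 76.2]
ft_force: [-0.6, 0.6, -0.9]
finger_gap: -0.0
grip_force: 0.0
```

Run:
```python
from h import *
s=sense(); print(s["tool_pos"],s["tcp_rot"],s["ft_force"],tob(s["tool_pos"]))
a=snap("top");b=snap("scene"); q=proj(b,[537,-102,70])[0].astype(int); print(q)
u=cv2.resize(a["frame"][150:300,240:440],(400,300),interpolation=2)
v=cv2.resize(b["frame"][190:310,220:400][:, :160],(400,300),interpolation=2)
cv2.imwrite("pics/c2.png",np.hstack([u,v]))
```

```text
[ 534.11931912 -100.35871933  138.76391605] [-1.79474115e+02 -2.09775438e-02  7.62309162e+01] [-0.58595691  0.58729321 -0.93728704] [[  -3.99238094 -109.63438637]]
[267 247]
```

View pics/c2.png

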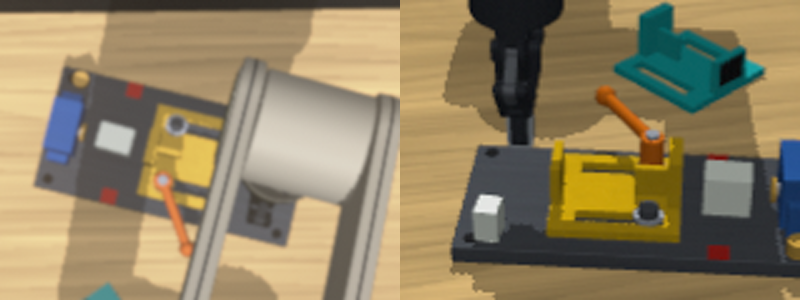

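The view shows the closed fingers (right half, about (520,135)) above the plate, behind the yellow tab at (555,195), with the lever arm clear. I lower them and creep forward.

Call:
{"fn": "servo_tool", "kwargs": {"plan": [[[0,0,-0.016,0,0],[0,0,-0.016,0,0],[0,0,0,0,0],[0,0,0,0,0],[0,0,0,0,0]]]}}

```text
time: 3.1
tool_pos: [538.6, -101.1, 114.0]
tcp_rot: [179.8, 0.0, 76.3]
ft_force: [0.8, 0.1, 0.2]
finger_gap: -0.0
grip_force: 0.0
```

Call:
{"fn": "servo_tool", "kwargs": {"plan": [[[0.0005,0.002,0,0,0],[0.0005,0.002,0,0,0],[0.0005,0.002,0,0,0],[0.0005,0.002,0,0,0],[0,0,0,0,0]]]}}

```text
time: 3.6
tool_pos: [539.4, -92.6, 111.9]
tcp_rot: [-180.0, -0.0, 76.3]
ft_force: [-0.5, -0.4, -0.4]
finger_gap: 0.2
grip_force: 0.0
```

Call:
{"fn": "servo_tool", "kwargs": {"plan": [[[0.00025,0.001,0,0,0],[0.00025,0.001,0,0,0],[0.00025,0.001,0,0,0],[0.00025,0.001,0,0,0],[0.00025,0.001,0,0,0]]]}}

```text
time: 4.1
tool_pos: [540.6, -87.8, 111.9]
tcp_rot: [-180.0, 0.0, 76.3]
ft_force: [-0.3, -0.1, 0.0]
finger_gap: -0.2
grip_force: 0.0
```

Call:
{"fn": "servo_tool", "kwargs": {"plan": [[[0.00025,0.001,0,0,0],[0.00025,0.001,0,0,0],[0.00025,0.001,0,0,0]]]}}

```text
time: 4.4
tool_pos: [541.4, -85.2, 111.9]
tcp_rot: [180.0, 0.0, 76.3]
ft_force: [-0.8, -3.6, 0.2]
finger_gap: -0.3
grip_force: 1.4
```

Call:
{"fn": "servo_tool", "kwargs": {"plan": [[[0.00025,0.001,0,0,0],[0.00025,0.001,0,0,0],[0.00025,0.001,0,0,0]]]}}

```text
time: 4.7
tool_pos: [542.1, -81.9, 111.9]
tcp_rot: [-180.0, 0.0, 76.3]
ft_force: [-0.7, -2.8, 0.3]
finger_gap: -0.1
grip_force: 1.4
```

Call:
{"fn": "servo_tool", "kwargs": {"plan": [[[0.00025,0.001,0,0,0],[0.00025,0.001,0,0,0],[0.00025,0.001,0,0,0]]]}}

```text
time: 5.0
tool_pos: [542.9, -78.8, 111.9]
tcp_rot: [-180.0, 0.0, 76.3]
ft_force: [-0.9, -2.8, 0.7]
finger_gap: -0.1
grip_force: 1.4
```

Call:
{"fn": "servo_tool", "kwargs": {"plan": [[[0.00025,0.001,0,0,0],[0.00025,0.001,0,0,0],[0.00025,0.001,0,0,0]]]}}

```text
time: 5.3
tool_pos: [543.7, -75.8, 111.9]
tcp_rot: [-180.0, 0.0, 76.3]
ft_force: [-0.8, -2.6, 0.4]
finger_gap: 0.2
grip_force: 1.5
```

Contact made. The bracket slides at about 2.8 N.

Call:
{"fn": "servo_tool", "kwargs": {"plan": [[[0.00025,0.001,0,0,0],[0.00025,0.001,0,0,0],[0.00025,0.001,0,0,0],[0.00025,0.001,0,0,0],[0.00025,0.001,0,0,0]]]}}

```text
time: 5.8
tool_pos: [544.9, -70.8, 111.9]
tcp_rot: [180.0, 0.0, 76.3]
ft_force: [-0.4, -2.9, 0.0]
finger_gap: -0.2
grip_force: 1.5
```

Call:
{"fn": "servo_tool", "kwargs": {"plan": [[[0.00025,0.001,0,0,0],[0.00025,0.001,0,0,0],[0.00025,0.001,0,0,0]]]}}

```text
time: 6.1
tool_pos: [545.6, -67.8, 111.9]
tcp_rot: [-180.0, 0.0, 76.3]
ft_force: [-1.4, -4.1, 0.1]
finger_gap: 0.1
grip_force: 2.0
```

Call:
{"fn": "servo_tool", "kwargs": {"plan": [[[0.00013,0.0005,0,0,0],[0.00013,0.0005,0,0,0],[0.00013,0.0005,0,0,0],[0.00013,0.0005,0,0,0]]]}}

```text
time: 6.5
tool_pos: [546.2, -66.0, 111.9]
tcp_rot: [180.0, 0.0, 76.3]
ft_force: [-1.7, -4.0, -0.4]
finger_gap: 0.0
grip_force: 2.2
```

Call:
{"fn": "servo_tool", "kwargs": {"plan": [[[0.00013,0.0005,0,0,0],[0.00013,0.0005,0,0,0],[0.00013,0.0005,0,0,0],[0.00013,0.0005,0,0,0]]]}}

```text
time: 6.9
tool_pos: [546.7, -63.9, 111.9]
tcp_rot: [180.0, -0.0, 76.3]
ft_force: [-1.0, -4.5, 0.2]
finger_gap: 0.3
grip_force: 2.2
```

Run:
```python
from h import *
s=sense(); print(tob(s["tool_pos"]))
a=snap("scene"); f=a["frame"]
cv2.imwrite("pics/c3.png",cv2.resize(f[230:310,230:400],None,fx=4.6,fy=4.6,interpolation=2))
```

```text
[[ -0.676362   -71.17027603]]
```

View pics/c3.png

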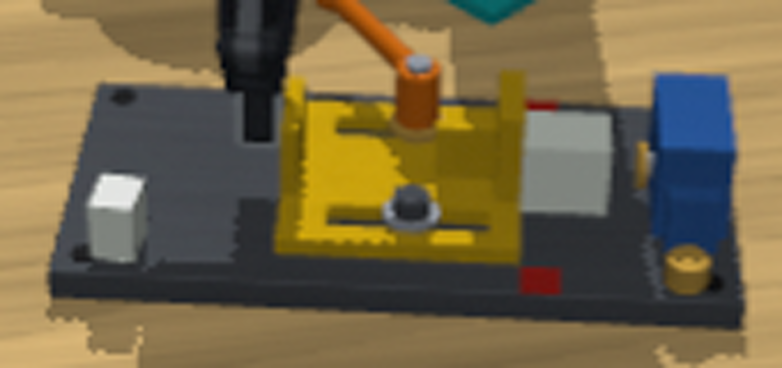

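The bracket is now pushing the gauge: its front meets the gauge at (523,150) and the gauge's front edge is at 610. The pad is at about 637, so roughly 12 mm is left. I continue more slowly.

Call:
{"fn": "servo_tool", "kwargs": {"plan": [[[0.00013,0.0005,0,0,0],[0.00013,0.0005,0,0,0],[0.00013,0.0005,0,0,0],[0.00013,0.0005,0,0,0],[0.00013,0.0005,0,0,0],[0.00013,0.0005,0,0,0],[0.00013,0.0005,0,0,0],[0.00013,0.0005,0,0,0]]]}}

```text
time: 7.75
tool_pos: [547.7, -59.8, 111.9]
tcp_rot: [-180.0, 0.0, 76.3]
ft_force: [-1.6, -3.6, 0.3]
finger_gap: 0.1
grip_force: 2.3
```

Call:
{"fn": "servo_tool", "kwargs": {"plan": [[[0.00013,0.0005,0,0,0],[0.00013,0.0005,0,0,0],[0.00013,0.0005,0,0,0],[0.00013,0.0005,0,0,0],[0.00013,0.0005,0,0,0],[0.00013,0.0005,0,0,0]]]}}

```text
time: 8.35
tool_pos: [548.5, -56.8, 111.9]
tcp_rot: [-180.0, -0.0, 76.3]
ft_force: [-1.9, -5.4, -0.1]
finger_gap: 0.0
grip_force: 2.3
```

Call:
{"fn": "servo_tool", "kwargs": {"plan": [[[5e-05,0.0002,0,0,0],[5e-05,0.0002,0,0,0],[5e-05,0.0002,0,0,0],[5e-05,0.0002,0,0,0]]]}}

```text
time: 8.75
tool_pos: [548.7, -56.1, 111.9]
tcp_rot: [-180.0, -0.0, 76.3]
ft_force: [-1.2, -4.7, 0.6]
finger_gap: -0.2
grip_force: 2.3
```

Call:
{"fn": "servo_tool", "kwargs": {"plan": [[[5e-05,0.0002,0,0,0],[5e-05,0.0002,0,0,0],[5e-05,0.0002,0,0,0],[5e-05,0.0002,0,0,0]]]}}

```text
time: 9.15
tool_pos: [548.9, -55.3, 111.9]
tcp_rot: [-180.0, -0.0, 76.3]
ft_force: [-1.5, -4.0, 0.5]
finger_gap: -0.2
grip_force: 2.3
```

Call:
{"fn": "servo_tool", "kwargs": {"plan": [[[5e-05,0.0002,0,0,0],[5e-05,0.0002,0,0,0],[5e-05,0.0002,0,0,0],[5e-05,0.0002,0,0,0]]]}}

```text
time: 9.55
tool_pos: [549.1, -54.5, 111.9]
tcp_rot: [-180.0, 0.0, 76.3]
ft_force: [-0.6, -4.1, -0.3]
finger_gap: -0.2
grip_force: 2.3
```

Call:
{"fn": "servo_tool", "kwargs": {"plan": [[[5e-05,0.0002,0,0,0],[5e-05,0.0002,0,0,0],[5e-05,0.0002,0,0,0],[5e-05,0.0002,0,0,0]]]}}

```text
time: 9.95
tool_pos: [549.3, -53.6, 111.9]
tcp_rot: [-180.0, -0.0, 76.3]
ft_force: [-1.1, -4.2, 0.2]
finger_gap: -0.2
grip_force: 2.3
```

Call:
{"fn": "servo_tool", "kwargs": {"plan": [[[5e-05,0.0002,0,0,0],[5e-05,0.0002,0,0,0],[5e-05,0.0002,0,0,0]]]}}

```text
time: 10.25
tool_pos: [549.5, -53.1, 111.9]
tcp_rot: [-180.0, -0.0, 76.3]
ft_force: [-0.2, -3.9, 1.5]
finger_gap: 0.3
grip_force: 2.3
```

Call:
{"fn": "servo_tool", "kwargs": {"plan": [[[5e-05,0.0002,0,0,0],[5e-05,0.0002,0,0,0],[5e-05,0.0002,0,0,0]]]}}

```text
time: 10.55
tool_pos: [549.6, -52.5, 111.9]
tcp_rot: [180.0, 0.0, 76.3]
ft_force: [-1.7, -4.4, 1.7]
finger_gap: -0.4
grip_force: 2.3
```

Call:
{"fn": "servo_tool", "kwargs": {"plan": [[[5e-05,0.0002,0,0,0],[5e-05,0.0002,0,0,0]]]}}

```text
time: 10.75
tool_pos: [549.7, -52.1, 111.9]
tcp_rot: [-180.0, 0.0, 76.3]
ft_force: [-0.8, -4.8, 0.1]
finger_gap: -0.0
grip_force: 2.3
```

Call:
{"fn": "servo_tool", "kwargs": {"plan": [[[5e-05,0.0002,0,0,0],[5e-05,0.0002,0,0,0]]]}}

```text
time: 10.95
tool_pos: [549.8, -51.7, 111.9]
tcp_rot: [180.0, -0.0, 76.3]
ft_force: [-1.3, -4.4, -0.2]
finger_gap: -0.0
grip_force: 2.3
```

Call:
{"fn": "servo_tool", "kwargs": {"plan": [[[5e-05,0.0002,0,0,0],[5e-05,0.0002,0,0,0]]]}}

```text
time: 11.15
tool_pos: [549.9, -51.3, 111.9]
tcp_rot: [-180.0, 0.0, 76.3]
ft_force: [-1.1, -4.8, 1.1]
finger_gap: -0.0
grip_force: 2.3
```

Call:
{"fn": "servo_tool", "kwargs": {"plan": [[[5e-05,0.0002,0,0,0],[5e-05,0.0002,0,0,0]]]}}

```text
time: 11.35
tool_pos: [550.0, -50.9, 111.9]
tcp_rot: [-180.0, 0.0, 76.3]
ft_force: [-0.6, -3.2, 1.3]
finger_gap: 0.3
grip_force: 2.3
```

Call:
{"fn": "servo_tool", "kwargs": {"plan": [[[5e-05,0.0002,0,0,0],[5e-05,0.0002,0,0,0]]]}}

```text
time: 11.55
tool_pos: [550.1, -50.7, 111.9]
tcp_rot: [-180.0, 0.0, 76.3]
ft_force: [-1.4, -6.8, 1.6]
finger_gap: 0.1
grip_force: 3.5
```

Run:
```python
from h import *
a=snap("scene"); f=a["frame"]
cv2.imwrite("pics/c4.png",cv2.resize(f[240:300,310:400],None,fx=7,fy=7,interpolation=2))
```

```text
(no output)
```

View pics/c4.png

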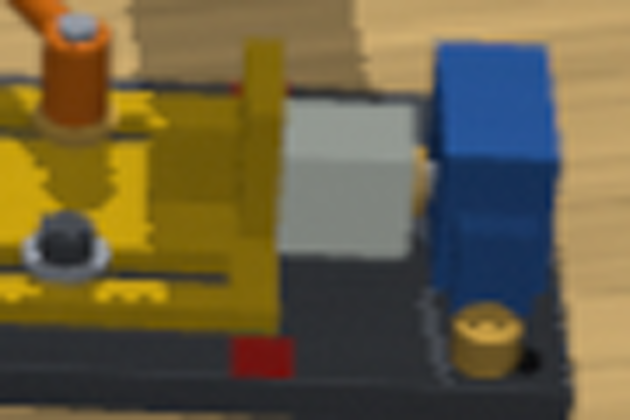

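The gauge's front edge (415,180) is now on the brass pad (420,180) and the force has jumped. I add a small extra nip and hold.

Call:
{"fn": "servo_tool", "kwargs": {"plan": [[[3e-05,0.0001,0,0,0],[0,0,0,0,0],[0,0,0,0,0]]]}}

```text
time: 11.9
tool_pos: [550.0, -50.7, 111.9]
tcp_rot: [-180.0, 0.0, 76.3]
ft_force: [-1.6, -6.1, -0.7]
finger_gap: -0.1
grip_force: 3.3
```

Call:
{"fn": "servo_tool", "kwargs": {"plan": [[[3e-05,0.0001,0,0,0],[3e-05,0.0001,0,0,0],[0,0,0,0,0]]]}}

```text
time: 12.2
tool_pos: [550.0, -50.7, 111.9]
tcp_rot: [-180.0, 0.1, 76.3]
ft_force: [-2.1, -8.0, 0.1]
finger_gap: -0.0
grip_force: 3.8
```

Call:
{"fn": "servo_tool", "kwargs": {"plan": [[[3e-05,0.0001,0,0,0],[0,0,0,0,0],[0,0,0,0,0]]]}}

```text
time: 12.5
tool_pos: [550.1, -50.7, 111.9]
tcp_rot: [-180.0, 0.1, 76.3]
ft_force: [-2.5, -8.0, 0.9]
finger_gap: -0.0
grip_force: 4.0
```

Nipped at about 5 N with the lever loose. I back off, lift, and compute the lever path.

Call:
{"fn": "servo_tool", "kwargs": {"plan": [[[-5e-05,-0.0002,0,0,0],[-0.0001,-0.0005,0,0,0],[-0.0003,-0.001,0,0,0],[-0.001,-0.004,0,0,0],[-0.002,-0.008,0,0,0],[0,0,0.03,0,0],[0,0,0.04,0,0],[0,0,0,0,0],[0,0,0,0,0]]]}}

```text
time: 13.4
tool_pos: [547.7, -64.3, 183.5]
tcp_rot: [179.8, -0.0, 76.3]
ft_force: [0.1, 0.3, -1.2]
finger_gap: -0.1
grip_force: 0.0
```

```bash
cat >> h.py <<'E'
def lev(phi,off,rho=56):
    p=np.radians(phi);u=np.array([np.cos(p),np.sin(p)]);n=np.array([-u[1],u[0]])
    return tow(np.array([-35.4,-.5])+rho*u+off*n)[0], phi-90-14.1
E
python3 - <<'E'
from h import *
s=sense();print(s["tool_pos"],s["tcp_rot"])
a=snap("scene");t=snap("top");c=[]
for q in (t,):
    hsv=cv2.cvtColor(q["frame"],cv2.COLOR_BGR2HSV);m=cv2.inRange(hsv,(5,180,80),(15,255,255));m[:175]=0;m[290:]=0;m[:,:250]=0;m[:,400:]=0
    print(np.argwhere(m)[:,::-1].mean(0) if m.any() else None, np.argwhere(m)[-1][::-1] if m.any() else None)
P,y=lev(213,29);print("start",P.round(1),y)
prev=lev(213,17)
print("contact",prev[0].round(1))
for k in range(1,12):
    n=lev(213-8*k,17);print(213-8*k,n[0].round(1),(n[0]-prev[0]).round(1));prev=n
cv2.imwrite("pics/c5.png",cv2.resize(t["frame"][170:290,240:410],None,fx=4.7,fy=4.7,interpolation=2))
E
```

```text
[547.67495993 -64.28408184 183.4557932 ] [ 1.79810422e+02 -1.84182821e-02  7.62625925e+01]
None None
start [486.7 -32.4] 108.9
contact [482.8 -21.1]
205 [478.5 -14.1] [-4.3  6.9]
197 [475.2  -6.7] [-3.3  7.5]
189 [473.    1.2] [-2.2  7.9]
181 [471.8   9.3] [-1.1  8.1]
173 [471.9  17.4] [0.  8.2]
165 [473.   25.5] [1.2 8.1]
157 [475.3  33.4] [2.3 7.8]
149 [478.7  40.8] [3.3 7.4]
141 [483.   47.7] [4.4 6.9]
133 [488.3  53.9] [5.3 6.2]
125 [494.4  59.4] [6.1 5.4]
```

Call:
{"fn": "servo_tool", "kwargs": {"plan": [[[-0.0153,0.008,0,8.2,0],[-0.0153,0.008,0,8.2,0],[-0.0153,0.008,0,8.2,0],[-0.0153,0.008,0,8.2,0],[0,0,0,0,0],[0,0,-0.025,0,0],[0,0,-0.025,0,0],[0,0,-0.02,0,0],[0,0,0,0,0],[0,0,0,0,0]]]}}

```text
time: 14.5
tool_pos: [485.3, -31.9, 111.4]
tcp_rot: [-179.9, -0.0, 108.9]
ft_force: [-0.5, 0.5, 0.5]
finger_gap: -0.4
grip_force: 0.0
```

Call:
{"fn": "servo_tool", "kwargs": {"plan": [[[-0.001,0.0027,0,0,0],[-0.001,0.0027,0,0,0],[-0.001,0.0027,0,0,0],[0,0,0,0,0]]]}}

```text
time: 14.9
tool_pos: [482.8, -23.3, 112.5]
tcp_rot: [179.9, 0.0, 109.1]
ft_force: [0.3, -0.2, 0.0]
finger_gap: 0.1
grip_force: 0.0
```

Call:
{"fn": "servo_tool", "kwargs": {"plan": [[[-0.001,0.0027,0,0,0],[-0.0021,0.0035,0,-4,0],[-0.0021,0.0035,0,-4,0],[0,0,0,0,0]]]}}

```text
time: 15.3
tool_pos: [477.5, -14.1, 112.2]
tcp_rot: [180.0, 0.1, 101.0]
ft_force: [-0.1, -2.2, 0.8]
finger_gap: 0.4
grip_force: 1.3
```

Run:
```python
from h import *
a=snap("scene"); f=a["frame"]
cv2.imwrite("pics/c6.png",cv2.resize(f[200:300,240:400],None,fx=4.5,fy=4.5,interpolation=2))
```

```text
(no output)
```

View pics/c6.png

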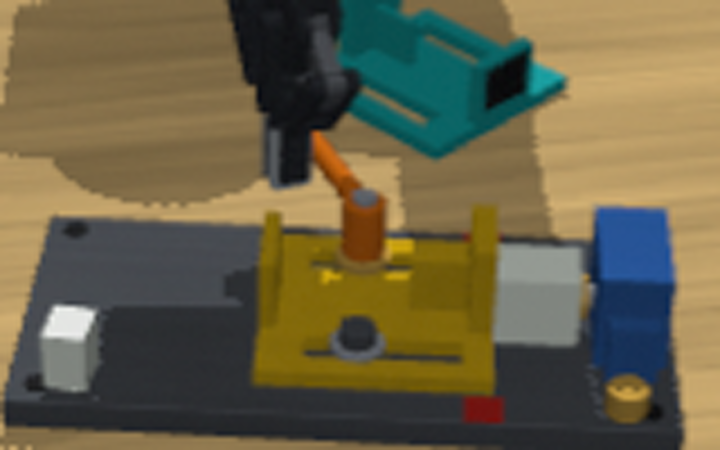

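The finger (290,160) is against the lever arm (330,160), and the block is still nipped at (540,290). I sweep the lever in half-steps of 4° per row.

Call:
{"fn": "servo_tool", "kwargs": {"plan": [[[-0.0017,0.0037,0,-4,0],[-0.0017,0.0037,0,-4,0],[-0.0011,0.004,0,-4,0],[-0.0011,0.004,0,-4,0],[-0.0005,0.004,0,-4,0],[-0.0005,0.004,0,-4,0]]]}}

```text
time: 15.95
tool_pos: [470.6, 9.0, 112.1]
tcp_rot: [-180.0, 0.1, 77.0]
ft_force: [-3.2, -4.2, 4.0]
finger_gap: -0.3
grip_force: 2.6
```

Call:
{"fn": "servo_tool", "kwargs": {"plan": [[[0,0.0041,0,-4,0],[0,0.0041,0,-4,0],[0.0006,0.004,0,-4,0],[0.0006,0.004,0,-4,0]]]}}

```text
time: 16.35
tool_pos: [471.5, 25.3, 111.9]
tcp_rot: [-180.0, 0.1, 61.0]
ft_force: [-3.1, -4.4, 3.5]
finger_gap: 0.0
grip_force: 2.7
```

Call:
{"fn": "servo_tool", "kwargs": {"plan": [[[0.0011,0.0039,0,-4,0],[0.0011,0.0039,0,-4,0],[0.0017,0.0037,0,-4,0],[0.0017,0.0037,0,-4,0]]]}}

```text
time: 16.75
tool_pos: [476.8, 40.6, 111.7]
tcp_rot: [-179.9, 0.1, 45.0]
ft_force: [-4.6, -3.5, 5.3]
finger_gap: 0.1
grip_force: 2.9
```

Call:
{"fn": "servo_tool", "kwargs": {"plan": [[[0.0022,0.0035,0,-4,0],[0.0022,0.0035,0,-4,0],[0,0,0,0,0]]]}}

```text
time: 17.05
tool_pos: [481.4, 47.9, 111.6]
tcp_rot: [-179.9, 0.1, 37.1]
ft_force: [-3.2, -1.5, 2.0]
finger_gap: -0.4
grip_force: 1.6
```

Call:
{"fn": "servo_tool", "kwargs": {"plan": [[[0.0013,0.0016,0,-2,0],[0.0013,0.0016,0,-2,0],[0,0,0,0,0]]]}}

```text
time: 17.35
tool_pos: [483.7, 51.0, 111.5]
tcp_rot: [-179.9, 0.1, 33.2]
ft_force: [-4.1, -1.8, 1.6]
finger_gap: -0.4
grip_force: 2.2
```

Call:
{"fn": "servo_tool", "kwargs": {"plan": [[[0.0013,0.0016,0,-2,0],[0.0013,0.0016,0,-2,0],[0,0,0,0,0]]]}}

```text
time: 17.65
tool_pos: [486.4, 54.2, 111.5]
tcp_rot: [-179.9, 0.1, 29.2]
ft_force: [-4.2, -1.7, 2.2]
finger_gap: 0.3
grip_force: 2.3
```

Call:
{"fn": "servo_tool", "kwargs": {"plan": [[[0.0008,0.0008,0,0,0],[0.0008,0.0008,0,0,0],[0,0,0,0,0]]]}}

```text
time: 17.95
tool_pos: [487.8, 55.3, 111.4]
tcp_rot: [-180.0, 0.2, 29.3]
ft_force: [-6.6, -4.4, 3.4]
finger_gap: -0.3
grip_force: 3.8
```

Call:
{"fn": "servo_tool", "kwargs": {"plan": [[[0.0008,0.0008,0,0,0],[0.0008,0.0008,0,0,0],[0,0,0,0,0]]]}}

```text
time: 18.25
tool_pos: [488.2, 55.7, 111.3]
tcp_rot: [-180.0, 0.4, 29.3]
ft_force: [-13.9, -12.2, 11.3]
finger_gap: -0.2
grip_force: 9.2
```

Call:
{"fn": "servo_tool", "kwargs": {"plan": [[[0.0008,0.0008,0,0,0],[0.0008,0.0008,0,0,0],[0,0,0,0,0]]]}}

```text
time: 18.55
tool_pos: [488.6, 56.1, 111.1]
tcp_rot: [180.0, 0.6, 29.3]
ft_force: [-22.3, -19.9, 18.5]
finger_gap: 0.0
grip_force: 14.7
```

The lever is at its stop. I hold nothing further and back off opposite to the push, then lift and swing clear.

Call:
{"fn": "servo_tool", "kwargs": {"plan": [[[-0.002,-0.002,0,0,0],[-0.004,-0.004,0,0,0],[-0.008,-0.008,0,0,0],[-0.008,-0.008,0,0,0],[0,0,0.04,0,0],[0,0,0.05,0,0],[0,0,0.05,0,0],[-0.02,0.05,0.02,0,0],[-0.02,0.05,0,0,0],[-0.02,0.05,0,0,0]]]}}

```text
time: 19.55
tool_pos: [415.0, 174.1, 270.7]
tcp_rot: [180.0, -0.2, 29.0]
ft_force: [0.7, 0.6, -1.1]
finger_gap: 0.1
grip_force: 0.0
```

Call:
{"fn": "servo_tool", "kwargs": {"plan": [[[-0.02,0.05,0,0,0],[-0.02,0.05,0,0,0],[-0.01,0.05,0,0,0],[0,0.05,0,0,0],[0,0.05,0,0,0],[0,0,0,0,0]]]}}

```text
time: 20.15
tool_pos: [367.0, 419.2, 267.4]
tcp_rot: [-179.9, 0.1, 29.4]
ft_force: [-0.3, -1.5, -0.5]
finger_gap: -0.2
grip_force: 0.0
```

Run:
```python
from h import *
a=snap("top");b=snap("scene")
u=cv2.resize(a["frame"][170:290,240:400],(400,300),interpolation=2)
v=cv2.resize(b["frame"][190:310,240:400],(400,300),interpolation=2)
cv2.imwrite("pics/c7.png",np.hstack([u,v])); print(sense()["ft_force"])
```

```text
[0.35560096 0.09435291 0.45855559]
```

View pics/c7.png

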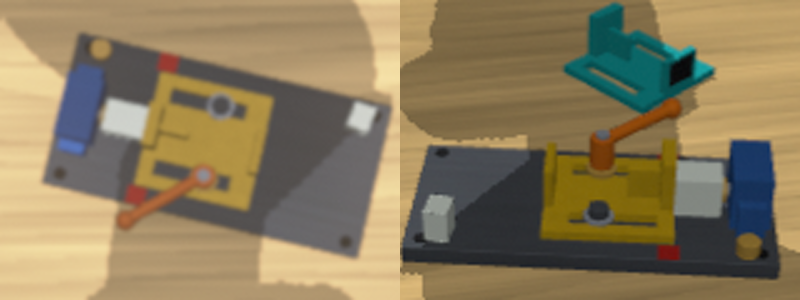

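The lever is turned from hub (204,175) to ball (124,220), at its stop. The bracket's front is in the red zone with the gauge (125,118) touching both sides, and the bystanders are in place. I hand it in.

```bash
python3 -c "
from bench import r
print(r.hand_in())"
```

```text
the job is handed in; nothing more can be done
None
```

I nipped the gauge block against the pad at about 5 N, turned the clamp lever to its hard stop, moved no bystanders that I could see, and handed the job in at about 20 s; no verdict came back.

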